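Pack and clamp a layer of slide boxes, and note the clamp's travel

TASK

Lay all the white slide boxes on the pallet slab, rib up, in the drawn interlocking pattern: two lengthwise along the fence, the others in the outlines of the second row, square to the first. Then press the clamp lever down until it firms up on the layer, without forcing it, let it come back up, and slide the gauge pointer to note how far the push plate had travelled, leaving the layer in its pattern. Leave everything else on the bench where it is.

Things in the scene. Friction and masses are not known exactly. Their poses are not given: they have to be found in the camera images.
- clamp: steel base of the packing clamp, 200 x 310 x 6 mm, fixed to the bench (its place and yaw vary). Origin: underside, on the bench. Its +y axis is the way the push plate moves, towards the fence; the lever's pivot lies on its -y side at x 0, y -125, z 62 mm in this frame.
- slab: plywood pallet slab 170 (x) by 175 (y) by 8 mm, bolted on the clamp base at a distance that varies, with an aluminium fence 150 mm long, 26 mm above it. Origin: below the middle of the fence's face, at the slab's underside; axes parallel to the clamp's; boxes lie on the fence's -y side, in five drawn 66 x 44 mm outlines: two along the fence, then three square to it. The layer's x sides are open.
- row1_a (a point): point on the slab's top surface at the middle of one drawn outline; its axes are the slab's. First row, x -33, y -22 mm from the slab's origin; box lies with its long side along slab x.
- row1_b (a point): point on the slab's top surface at the middle of one drawn outline; its axes are the slab's. First row, x +33, y -22 mm; long side along slab x.
- row2_a (a point): point on the slab's top surface at the middle of one drawn outline; its axes are the slab's. Second row, x -44, y -77 mm; long side along slab y.
- row2_b (a point): point on the slab's top surface at the middle of one drawn outline; its axes are the slab's. Second row, x 0, y -77 mm; long side along slab y.
- row2_c (a point): point on the slab's top surface at the middle of one drawn outline; its axes are the slab's. Second row, x +44, y -77 mm; long side along slab y.
- plate: push plate: aluminium bar 150 mm along x, 12 mm thick, from 18 to 44 mm above the bench. Origin: middle of its front (+y) face, at bench height; at rest at clamp y -60 mm, 20 to 50 mm short of a tight two-row layer. Driven only by the lever along clamp +y: 1 mm per degree (57.3 mm per rad), at most 57 mm. Moves softly, then firms up once the rows are tight against the fence.
- lever (a joint): angle of the hand lever, rad: 0 at rest, 45 degrees above level and leaning away from the slab (to clamp -y); grows to at most 1.0 as it is pressed down and outward on an arc of radius 130 mm. Springs back to 0. Soft part: 2 to 4 N at the handle (up to 8 N if pressed off the arc); firm: 7 to 15 N, linkage gives 1 mm per 15 N at the plate; over 30 N crushes the layer.
- handle (a point): black cross bar at the end of the lever, a cylinder 22 mm thick and 64 mm long along clamp x. This point: its centre. At angle q it lies at clamp y = -125 - 130 cos(45 deg - q), z = 62 + 130 sin(45 deg - q) mm.
- pointer (a joint): gauge pointer's position along its rail, m, 0 to 0.066, growing along clamp +y; starts at 0 to 0.008. It notes the plate's travel: 0 is abreast of the plate's face at rest, and 1 mm along the rail is 1 mm of plate travel (1 degree of lever); ticks every 5 mm. It stays where it is left (1.5 N friction).
- pointer_mark (a point): middle of the pointer's grip, a black block 14 mm thick along the rail, 24 mm across it and 26 mm tall, from 16 to 42 mm above the bench, on the rail beside the slab at clamp x -110 mm (the robot's side). This point is 27 mm above the bench.
- box0: white plastic slide box 66 mm (x) by 44 mm (y) by 30 mm high, about 0.12 kg, with a grip rib along its length on top: 44 mm long, 12 mm thick, from 30 to 48 mm above the origin. Origin: centre of the underside. The boxes are all alike; three to five are present, starting on the bench to the left of the clamp.
- box1: white plastic slide box 66 mm (x) by 44 mm (y) by 30 mm high, about 0.12 kg, with a grip rib along its length on top: 44 mm long, 12 mm thick, from 30 to 48 mm above the origin. Origin: centre of the underside. The boxes are all alike; three to five are present, starting on the bench to the left of the clamp.
- box2: white plastic slide box 66 mm (x) by 44 mm (y) by 30 mm high, about 0.12 kg, with a grip rib along its length on top: 44 mm long, 12 mm thick, from 30 to 48 mm above the origin. Origin: centre of the underside. The boxes are all alike; three to five are present, starting on the bench to the left of the clamp.
- box3: white plastic slide box 66 mm (x) by 44 mm (y) by 30 mm high, about 0.12 kg, with a grip rib along its length on top: 44 mm long, 12 mm thick, from 30 to 48 mm above the origin. Origin: centre of the underside. The boxes are all alike; three to five are present, starting on the bench to the left of the clamp.
- box4: white plastic slide box 66 mm (x) by 44 mm (y) by 30 mm high, about 0.12 kg, with a grip rib along its length on top: 44 mm long, 12 mm thick, from 30 to 48 mm above the origin. Origin: centre of the underside. The boxes are all alike; three to five are present, starting on the bench to the left of the clamp.
- dish: flat round glass dish with lid, 60 mm across, 14 mm high, standing among the slide boxes; not part of the job, leave it alone. Origin: centre of the underside.
- beaker: glass beaker 68 mm across, 85 mm high; not part of the job, leave it alone. Origin: centre of the underside.
- reagent: amber bottle with blue cap, 52 mm across, 100 mm high; not part of the job, leave it alone. Origin: centre of the underside.
- jar: small clear jar, 52 mm across, 70 mm high; not part of the job, leave it alone. Origin: centre of the underside.
- carton: plain cardboard carton 80 x 60 x 35 mm; not part of the job, leave it alone. Origin: centre of the underside.
- spatula: steel spatula 160 mm long, lying flat; not part of the job, leave it alone. Origin: on its long axis, at the underside.
- eraser: rubber block 55 x 22 x 14 mm; not part of the job, leave it alone. Origin: centre of the underside.
There are look-alikes about, which are no part of the job. What is shaped like the box0 but yellow is not meant.

How it is judged:
By the outcome, as a careful person would: the job done as asked, in the order asked, and still so for the second after the job is handed in, with the robot touching nothing.
Of box0, box1, box2, box3, box4 only 3 to 5 are there at a start; the rules pass over those that are not, and their reading is None.
At some moment in a run one of box0, box1, box2, box3, box4 may be knocked a few centimetres aside while the robot is not near it.
It also fails if it takes over 210 s, if anything falls off the work surface, if the arm or the gripper's body presses on something with over 40 N, if the wrist force passes 120 N, or if a joint passes its speed limit or range.

ROBOT

A 6-joint arm with a two-finger parallel gripper is mounted at the origin on the work surface. World frame = base frame: x ahead of the robot, y to its left, z up, the work surface at z = 0. Lengths are in m, angles in rad, forces in N, time in s.
With the tool pointing down it reaches from about 0.3 to 0.775 m from the base axis. Payload 14.6 kg.
Tool frame: the origin (TCP) lies at the very end of the fingers, on their centre line; the grasp point (between the pads) lies 19 mm behind it; z points along the fingers, y is the line along which they close (so a half turn about z gives the same grasp; the last joint's range is limited). The gripper opens to 94 mm and grips with 3 to 60 N. Pads are 16 mm wide; open, the fingers measure 119 mm over their backs; the gripper's body (75 mm by 177 mm) begins 78 mm behind the grasp point.
Start: joints at [-1.409, 0.3, 1.521, -0, 1.321, -0.067], TCP at [0.125, -0.536, 0.205] pointing down, gripper open.
Joint ranges: [-3.03, 3.03], [-0.79, 2.21], [0.23, 2.52], [-1.04, 4.18], [0, 3.07], [-2.55, 2.55]. Speed limits (rad/s): [2.22, 2.22, 2.57, 3.14, 3.14, 3.14].

INTERFACE

Orientations are given as [roll, pitch, yaw] about the fixed x, y, z axes, in that order (R = Rz(yaw) Ry(pitch) Rx(roll)).
In Python, from station import ctrl gives the robot as it stands.
- The arm moves only by the shell command python3 -m pendant 'ROWS' [OPENING] [FORCE]. ROWS is JSON, a list of rows, each a list of 2 entries, a list of its own where there are three numbers: the shift along the world's x, y, z in cm, then the turn about the world's z in rad. A call has 1 to 20 rows; each row shifts and turns the commanded pose from where the row before left it; what a row does not reach is not made up. A row lasts 1/12 s, in which the tool goes at most 41.7 mm and 7.16 degrees, less where a joint would pass 70% of its speed; a pose out of reach is approached as far as the arm can. A call is refused whole if a number of a shift passes 4.17 or a number of a turn 0.125, either way. A call with a gripper value outside its range is refused whole. OPENING is the opening, from 0 (shut) to 1 (fully open), set as the call begins (- or left out, the last holds). The fingers move at their own pace and stop on an object; FORCE is the grip in N (left out, the last holds). Time passes only in rows, so rows that do not move let the fingers close. It gives the time, the measured TCP pose, the force, the opening and the grip force at its end, in the units of the state.
- ctrl.get_obs(): the state, without advancing time (a new reading comes with each control period).
- ctrl.camera(name): name is "side" or "top"; returns a dict with "color" (384x512x3 uint8, red, green, blue), "intrinsics" (3x3 intrinsics, pixels), "k1" (the pictures are not rectified: a ray, as slopes to the right and down, at radius r is drawn at 1 + k1 r^2 times it, then the intrinsics apply), "camera_from_world" (4x4, takes a point from world to camera coordinates). Camera axes: x right, y down, z forward; pixel columns grow to the right and rows downward; lengths in m; the calibration is good to about 2 mm. A picture is of the moment at which its call begins. There is no depth.
- ctrl.hand_in(): hands the job in; it is judged then, once.
The state is a dict: "time_s": time; "qpos": joint angles; "joint_vel": joint speeds; "tau": joint torques, N m; "ee_pos": TCP position; "eef_rot": TCP orientation; "force": force on the tool from outside, world axes, zero at the start; "moment": the same for the moment, N m; "grip_width": finger opening in m; "grip_force": force on a finger pad.
Only numpy, scipy, OpenCV 4.12 (cv2) and the standard library are available. Lean on these libraries where they do the work, as an engineer would, in place of code of your own. Each camera call takes 0.05 s, during which the arm holds its last target. There are 200 camera calls.

## Working session

There is one attempt and no reset: what is moved stays moved. The work goes in short steps, Python scripts to look and compute and a shell command to move; the robot and the scene stay as the last step left them, time stands still between calls to the robot, and variables do not carry over. Pictures are saved under pics/ and viewed, at most 14 in all, crops included, and the job is handed in when it is done.

```bash
ls; mkdir -p pics; cat > h.py <<'E'
import numpy as np, cv2
from station import ctrl
def cam(n):
    c=ctrl.camera(n); c['color']=np.asarray(c['color']); return c
def save(c,f,crop=None,s=1.5):
    im=c['color'][:,:,::-1]
    if crop: im=im[crop[1]:crop[3],crop[0]:crop[2]]
    cv2.imwrite(f,cv2.resize(im,None,fx=s,fy=s,interpolation=cv2.INTER_CUBIC))
def ray(c,uv):
    K=np.array(c['intrinsics']);T=np.array(c['camera_from_world'])
    s=cv2.undistortPoints(np.array([[uv]],float),K,np.array([c['k1'],0,0,0,0.]))[0,0]
    R=T[:3,:3];o=-R.T@T[:3,3];return o,R.T@np.array([s[0],s[1],1])
def onz(c,uv,z):
    o,d=ray(c,uv);return o+d*(z-o[2])/d[2]
def proj(c,p):
    T=np.array(c['camera_from_world']);K=np.array(c['intrinsics'])
    return cv2.projectPoints(np.array([p],float).reshape(-1,1,3),cv2.Rodrigues(T[:3,:3])[0],T[:3,3],K,np.array([c['k1'],0,0,0,0.]))[0].reshape(-1,2)
E
python3 - <<'E'
from h import *
for n in ['top','side']:
    c=cam(n); save(c,f'pics/{n}0.png'); T=np.array(c['camera_from_world']);print(n,-T[:3,:3].T@T[:3,3],c['k1'],np.array(c['intrinsics'])[0,0]); np.save(f'pics/{n}0.npy',c,allow_pickle=True)
o=ctrl.get_obs();print(o)
E
```

```text
pics
top [ 0.26424324 -0.05279433  1.39200522] -0.0011972896636661726 418.96952963440316
side [ 0.3558686  -0.80705915  0.81593808] -0.07655612386208673 393.22241200824715
{'time_s': 0.1, 'qpos': array([-1.40856242e+00,  3.00442710e-01,  1.52153401e+00, -1.60697539e-05,
        1.32071172e+00, -6.66254930e-02]), 'joint_vel': array([ 0.00049451, -0.00012452, -0.00255367, -0.00149055,  0.00364805,
       -0.00016426]), 'tau': array([ 1.61716707e-03, -5.32642078e+01, -3.53283978e+01,  7.09319534e-02,
        2.34729942e-02, -6.07799234e-05]), 'ee_pos': array([ 0.12471624, -0.53542032,  0.20492182]), 'eef_rot': array([-3.14049826e+00, -5.74223037e-05,  2.28863359e-01]), 'force': array([-0.66018629, -0.28815298,  0.57841918]), 'moment': array([0.01602103, 0.05209951, 0.03413184]), 'grip_force': 0.0, 'grip_width': 0.0937099741661178}
```

View pics/top0.png

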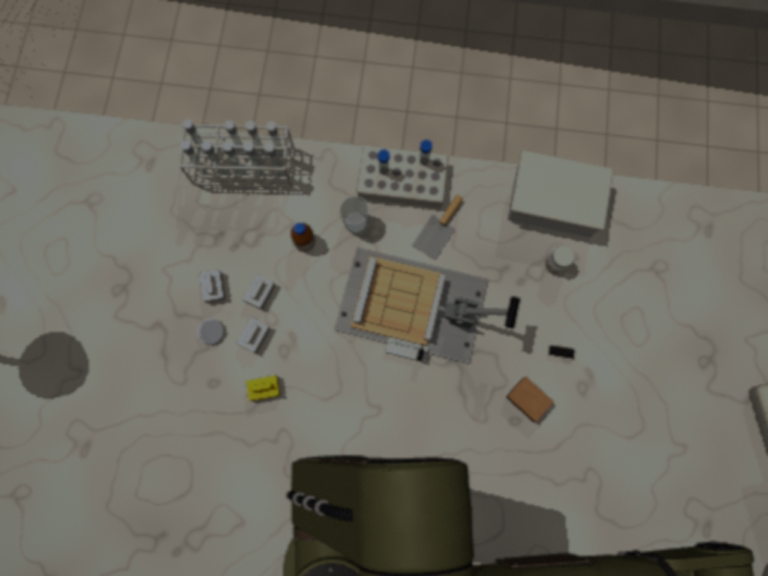

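View pics/side0.png

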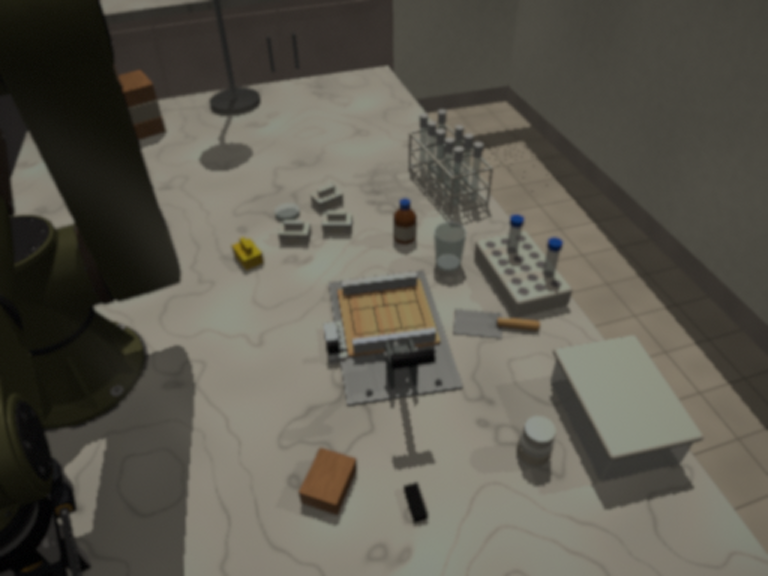

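Top view: three white boxes at about (211,285), (260,292) and (255,335), with the yellow look-alike at (262,388). The slab is at (400,303), its fence on the left (+y), and the handle is at (512,312).

```bash
python3 - <<'E'
from h import *
c=np.load('pics/top0.npy',allow_pickle=True).item()
a=c['color'][155:250,215:355];b=c['color'][170:245,120:195]
cv2.imwrite('pics/z.png',cv2.resize(a[:,:,::-1],None,fx=5.7,fy=5.7,interpolation=cv2.INTER_CUBIC))
cv2.imwrite('pics/zb.png',cv2.resize(b[:,:,::-1],None,fx=7,fy=7,interpolation=cv2.INTER_CUBIC))
E
```

```text
(no output)
```

View pics/z.png

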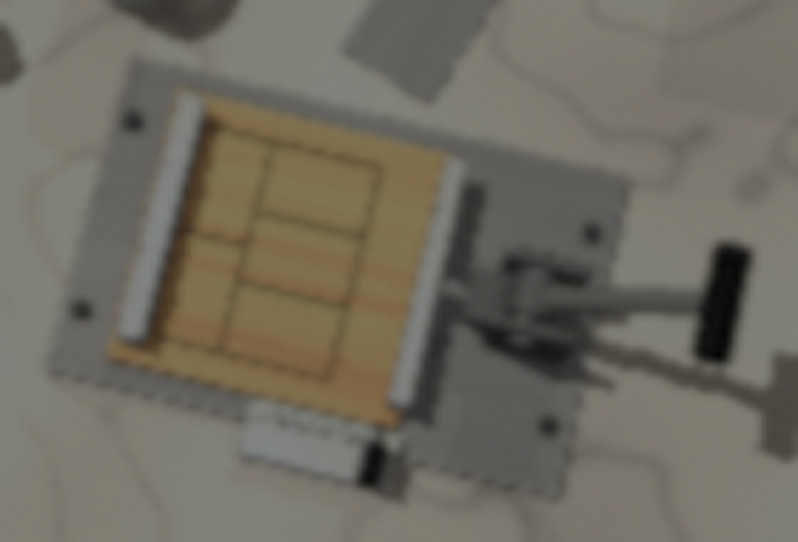

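View pics/zb.png

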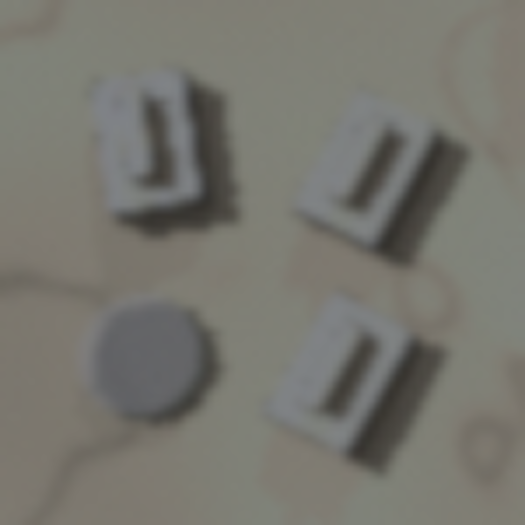

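The crops show the drawn outlines clearly: row-1/2 line from (270,148) to (222,348), far line from (383,168) to (330,378). They also show the box top corners, so I'll fit poses to those points.

```bash
cat >> h.py <<'E'
def rigid(A,B):
    A=np.array(A,float);B=np.array(B,float);a=A.mean(0);b=B.mean(0)
    U,S,Vt=np.linalg.svd((A-a).T@(B-b));D=np.diag([1,np.sign(np.linalg.det(Vt.T@U.T))]);R=Vt.T@D@U.T
    t=b-R@a;return np.arctan2(R[1,0],R[0,0]),t,np.linalg.norm((A@R.T+t)-B,axis=1)
E
python3 - <<'E'
from h import *
np.set_printoptions(precision=4,suppress=True)
c=np.load('pics/top0.npy',allow_pickle=True).item()
def px(p,s,o): return (p[0]+.5)/s-.5+o[0],(p[1]+.5)/s-.5+o[1]
Z=lambda p,z:onz(c,px(p,5.7,(215,155)),z)[:2]
B=lambda p,z:onz(c,px(p,7,(120,170)),z)[:2]
sl={(383,168):(66,-110),(330,378):(-66,-110),(270,148):(66,-44),(222,348):(-66,-44),(255,212):(22,-44),(363,238):(22,-110),(240,282):(-22,-44),(347,303):(-22,-110),(243,242):(0,-44)}
print('slab',rigid(np.array(list(sl.values()))/1e3,[Z(p,.014) for p in sl]))
cl={(132,60):(100,155),(630,180):(100,-155),(560,500):(-100,-155),(48,375):(-100,155)}
print('clamp',rigid(np.array(list(cl.values()))/1e3,[Z(p,.006) for p in cl]))
print('handle',Z((724,302),.154+.005),'pointer',Z((372,465),.042))
print('plate front ends',Z((447,160),.044),Z((393,405),.044),'fence face ends',Z((205,108),.040),Z((145,342),.040))
for n,q in dict(A=[(98,75),(181,70),(203,204),(117,213)],B=[(365,97),(437,130),(377,247),(301,208)],C=[(338,293),(410,335),(350,452),(273,409)]).items():
    # corner order: TL,TR,BR,BL image; up = world +x, left = +y ; long axis TL-BL
    print(n,rigid(np.array([(33,22),(33,-22),(-33,-22),(-33,22)])/1e3,[B(p,.030) for p in q]))
E
```

```text
slab (np.float64(-0.11360036998934414), array([0.5843, 0.0245]), array([0.002 , 0.0004, 0.0044, 0.0029, 0.0008, 0.0012, 0.0014, 0.0023,
       0.0031]))
clamp (np.float64(-0.11977442848878554), array([ 0.5699, -0.0773]), array([0.0006, 0.0012, 0.0014, 0.0013]))
handle [ 0.547  -0.2764] pointer [ 0.4549 -0.1062]
plate front ends [ 0.638  -0.1299] [ 0.4903 -0.1142] fence face ends [0.653  0.0147] [0.5098 0.0312]
A (np.float64(0.2962006366596964), array([0.5551, 0.3719]), array([0.0035, 0.0035, 0.0026, 0.0028]))
B (np.float64(-0.3273413900522972), array([0.5535, 0.265 ]), array([0.0034, 0.0031, 0.0019, 0.0028]))
C (np.float64(-0.34473212207712994), array([0.4559, 0.2612]), array([0.0018, 0.0043, 0.0017, 0.0034]))
```

```bash
cat >> h.py <<'E'
def boxes(c,z=.030,roi=(100,120,330,250),smax=14,vmin=115,amin=100):
    im=c['color'];hsv=cv2.cvtColor(im,cv2.COLOR_RGB2HSV).astype(int)
    s=(im.max(2).astype(int)-im.min(2))
    m=((s<smax)&(im.max(2)>vmin)).astype(np.uint8)*255
    k=np.zeros_like(m);k[roi[1]:roi[3],roi[0]:roi[2]]=1;m*=k
    m=cv2.morphologyEx(m,cv2.MORPH_CLOSE,np.ones((5,5)))
    out=[]
    for q in cv2.findContours(m,cv2.RETR_EXTERNAL,cv2.CHAIN_APPROX_NONE)[0]:
        if cv2.contourArea(q)<amin: continue
        P=np.array([onz(c,p,z)[:2] for p in q[:,0,:].astype(float)])
        (ctr,wh,a)=cv2.minAreaRect((P*1000).astype(np.float32))
        if wh[0]<wh[1]: a+=90
        a=(a+90)%180-90
        out.append((np.round(ctr,1),np.round(sorted(wh),1),round(np.radians(a),3),np.round(q.mean((0,1)))))
    return out
E
python3 - <<'E'
from h import *
c=np.load('pics/top0.npy',allow_pickle=True).item()
im=c['color']
for n,p in dict(box=(172,195),A=(137,185),dish=(141,222),bench=(160,160),bench2=(150,215)).items(): print(n,im[p[1],p[0]])
for t in boxes(c): print(*t)
E
python3 -m pendant '[[[1.7,3.6,0],0],[[1.7,3.6,0],0],[[1.7,3.6,0],0],[[1.7,3.6,0],0],[[1.7,3.6,0],0],[[1.7,3.6,0],0],[[1.7,3.6,0],0],[[1.7,3.6,0],0],[[1.7,3.6,0],0],[[1.7,3.6,0],0],[[1.7,3.6,0],0],[[1.7,3.6,0],0],[[1.7,3.6,0],0],[[1.7,3.6,0],0],[[1.7,3.6,0],0],[[1.7,3.6,0],0],[[0,0,0],0],[[0,0,0],0]]' 0.4 20
```

```text
box [69 68 62]
A [123 126 130]
dish [100 101 104]
bench [108 104  95]
bench2 [126 125 116]
[588.4  34.3] [ 13.4 146.4] -0.124 [242. 192.]
[610.2 135.8] [449.2 798. ] -1.446 [244. 180.]
time_s: 1.6
ee_pos: [0.3967, 0.0418, 0.205]
eef_rot: [-3.141, 0.001, 0.233]
force: [-0.5, -0.9, -0.2]
grip_width: 0.0375
grip_force: 0.0
```

```bash
sed -i 's/m=((s<smax).*/m=((im[:,:,2].astype(int)-im[:,:,0]>-1)\&(im.max(2)>vmin)).astype(np.uint8)*255/; s/MORPH_CLOSE,np.ones((5,5))/MORPH_CLOSE,np.ones((3,3))/' h.py
python3 - <<'E'
from h import *
c=np.load('pics/top0.npy',allow_pickle=True).item()
for t in boxes(c): print(*t)
c=cam('top'); print('now')
for t in boxes(c): print(*t)
save(c,'pics/t1.png')
E
```

```text
[456.  264.2] [40.3 63.5] -0.371 [168. 223.]
[555.5 268.8] [40.8 62.8] -0.337 [172. 193.]
[555.4 375.7] [42.1 63.6] 0.311 [140. 189.]
now
[455.9 263.8] [41.9 63.1] -0.355 [168. 223.]
[554.5 268.1] [40.9 61.7] -0.331 [172. 193.]
[555.3 375.5] [42.2 64.2] 0.32 [140. 189.]
```

View pics/t1.png

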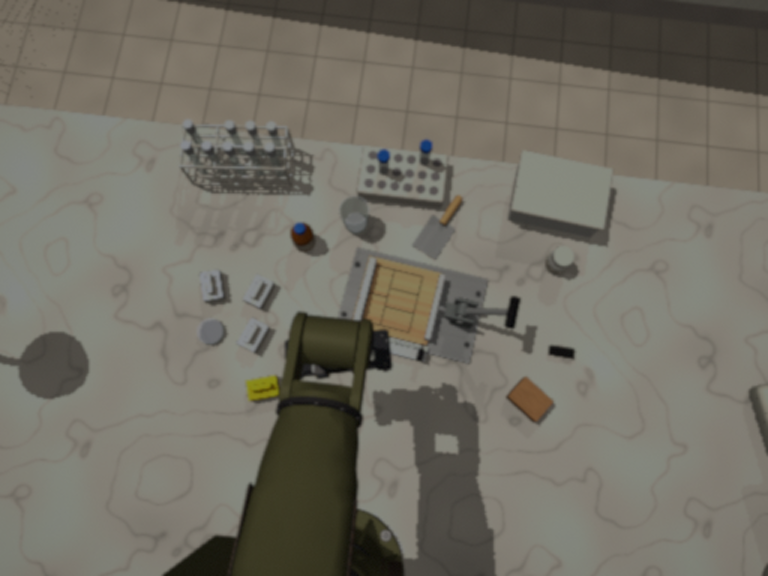

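```bash
python3 -m pendant '[[[1,3.7,0],-0.117],[[1,3.7,0],-0.117],[[1,3.7,0],-0.117],[[1,3.7,0],-0.117],[[1,3.7,0],-0.117],[[0.9,3.6,0],0],[[0,0,-4],0],[[0,0,-4],0],[[0,0,-3],0],[[0,0,-2],0],[[0,0,0],0],[[0,0,0],0]]' 0.4 20
```

```text
time_s: 2.65
ee_pos: [0.4535, 0.2487, 0.0757]
eef_rot: [3.141, 0.001, -0.324]
force: [0.2, 0.1, 0.2]
grip_width: 0.0375
grip_force: 0.0
```

```bash
python3 - <<'E'
from h import *
print(ctrl.get_obs()['qpos'])
c=cam('side');save(c,'pics/s1.png',(130,90,300,220),4.5)
E
```

```text
[ 4.30856508e-01  3.77721141e-01  1.74420451e+00 -3.95603530e-05
  1.02096644e+00  2.32517799e+00]
```

View pics/s1.png

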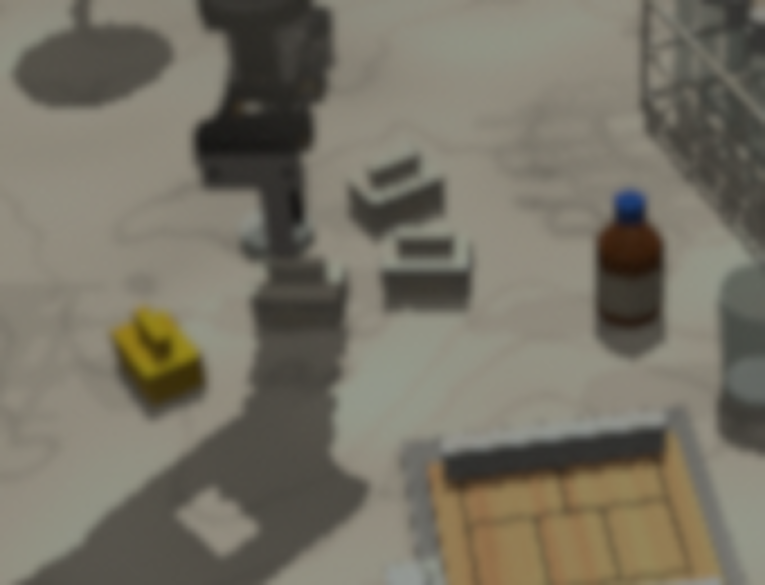

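Side view: the gripper is just above box C (300,285), about 14 mm short in y. I'll correct that, lower and grip.

```bash
python3 -m pendant '[[[0.2,1.4,0],-0.03],[[0,0,0],0],[[0,0,-2],0],[[0,0,-2],0],[[0,0,-0.2],0],[[0,0,0],0],[[0,0,0],0]]' 0.4 20; python3 -m pendant '[[[0,0,0],0],[[0,0,0],0],[[0,0,0],0],[[0,0,0],0],[[0,0,0],0],[[0,0,0],0]]' 0 25
```

```text
time_s: 3.28
ee_pos: [0.4559, 0.2641, 0.0351]
eef_rot: [-3.14, -0.001, -0.351]
force: [0.6, 0.2, 0.7]
grip_width: 0.0373
grip_force: 0.0
time_s: 3.78
ee_pos: [0.4553, 0.2641, 0.0339]
eef_rot: [-3.141, -0.0, -0.352]
force: [-0.5, -1.5, 4.7]
grip_width: 0.0116
grip_force: 25.0
```

```bash
python3 -m pendant '[[[0,0,2],0],[[0,0,4],0],[[0,0,4],0],[[0,-2,0],0],[[1,-3,0],0.03],[[1,-3,0],0.03],[[1,-3,0],0.03],[[1,-3,0],0.03],[[1,-3,0],0.03],[[1,-3,0],0.03],[[1,-3,0],0.03],[[1.2,-2,0],0.022],[[1,-1,0],0],[[0,0,0],0],[[0,0,0],0],[[0,0,0],0]]'
```

```text
time_s: 5.12
ee_pos: [0.5467, 0.0047, 0.1333]
eef_rot: [-3.141, 0.001, -0.119]
force: [-0.6, 0.7, -0.8]
grip_width: 0.0116
grip_force: 25.0
```

```bash
python3 -m pendant '[[[0.1,0,-2.5],0],[[0,0,-2.5],0],[[0,0,-2],0],[[0,0,-1],0],[[0,0,-0.3],0],[[0,0,0],0],[[0,0,0],0]]'
python3 - <<'E'
from h import *
c=cam('side');save(c,'pics/s2.png',(200,150,320,250),6)
E
```

```text
time_s: 5.7
ee_pos: [0.5488, 0.0044, 0.0517]
eef_rot: [-3.142, -0.002, -0.119]
force: [-0.0, -0.2, 0.2]
grip_width: 0.0118
grip_force: 25.0
```

View pics/s2.png

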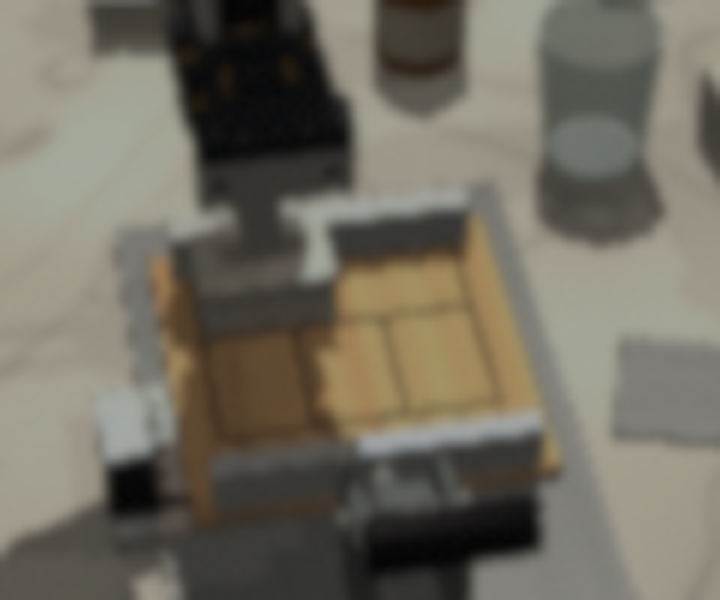

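```bash
python3 -m pendant '[[[0,0,-0.3],0],[[0,0,0],0],[[0,0,0],0],[[0,0,0],0]]'; python3 -m pendant '[[[0,0,0],0],[[0,0,0],0],[[0,0,1],0],[[0,0,3],0],[[0,0,4],0],[[0,4,0],0],[[0,4,0],0],[[0,4,0],0],[[0,2.5,0],0],[[0,0,0],0],[[0,0,0],0]]' 0.35
python3 - <<'E'
from h import *
c=cam('top')
for t in boxes(c): print(*t)
print('slab'); 
for t in boxes(c,.044,(225,160,300,250)): print(*t)
save(c,'pics/t2.png',(110,155,350,250),3.3)
E
```

```text
time_s: 6.08
ee_pos: [0.5484, 0.004, 0.0479]
eef_rot: [-3.142, -0.001, -0.12]
force: [-0.0, -0.2, 0.7]
grip_width: 0.0118
grip_force: 25.0
time_s: 7.0
ee_pos: [0.5481, 0.1501, 0.1282]
eef_rot: [-3.142, -0.0, -0.117]
force: [0.4, -0.3, -0.2]
grip_width: 0.033
grip_force: 0.0
[453.5 357.5] [42.7 46.1] 0.191 [139. 221.]
[554.9 375.1] [44.5 64.1] 0.264 [140. 189.]
slab
```

View pics/t2.png

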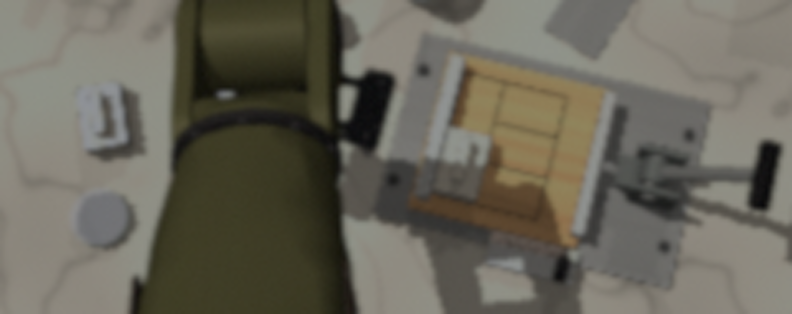

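Box C lies in row1_a beside the fence, with its right top corners at about (491,131) and (478,199). I'll check those and go on to box B, whose pose I know from before the arm covered it.

```bash
python3 - <<'E'
from h import *
c=np.load('pics/top0.npy',allow_pickle=True).item()
O=np.array([.584,.0245]);s,k=np.sin(-.12),np.cos(-.12);R=np.array([[k,-s],[s,k]])
f=lambda p,z:R.T@(onz(c,((p[0]+.5)/3.3-.5+110,(p[1]+.5)/3.3-.5+155),z)[:2]-O)*1e3
for p in [(491,131),(478,199),(447,127),(432,192)]: print(f(p,.044).round(1))
print('outline far corners',f((567,98),.014),f((541,220),.014), 'row2 lines',f((503,85),.014),f((557,135),.014),f((497,123),.014))
E
python3 -m pendant '[[[0,3,0],-0.07],[[0,3,0],-0.07],[[0.5,3,0],-0.07],[[0,2.5,0],0],[[0,0,0],0],[[0,0,0],0],[[0,0,0],0]]' 0.4
```

```text
[  5.4 -44.7]
[-64.9 -48.8]
[-1.2 -0.8]
[-69.1  -2.8]
outline far corners [  65.2344813  -110.72061749] [ -65.09219846 -114.24185428] row2 lines [ 62.78671415 -43.38916728] [  24.60601011 -109.70137621] [ 22.06012833 -47.03623814]
time_s: 7.63
ee_pos: [0.5535, 0.2626, 0.1276]
eef_rot: [3.141, 0.0, -0.331]
force: [-0.2, -0.4, 0.5]
grip_width: 0.0376
grip_force: 0.0
```

```bash
python3 -m pendant '[[[0.1,0.4,-2.5],0],[[0,0,-2.5],0],[[0,0,-2],0],[[0,0,-1],0],[[0,0,-0.7],0],[[0,0,-0.7],0],[[0,0,0],0],[[0,0,0],0]]';python3 -m pendant '[[[0,0,0],0],[[0,0,0],0],[[0,0,0],0],[[0,0,0],0],[[0,0,0],0],[[0,0,0],0]]' 0 25
```

```text
time_s: 8.3
ee_pos: [0.5547, 0.2679, 0.0343]
eef_rot: [-3.141, -0.001, -0.33]
force: [-0.2, -0.3, 0.0]
grip_width: 0.0374
grip_force: 0.0
time_s: 8.8
ee_pos: [0.5543, 0.2682, 0.0339]
eef_rot: [-3.141, -0.0, -0.33]
force: [-0.3, -0.1, 3.1]
grip_width: 0.0118
grip_force: 25.0
```

```bash
python3 -m pendant '[[[0,0,2],0],[[0,0,4],0],[[0,0,4],0],[[0,-2,3],0],[[0,-3,0],0.03],[[0,-3,0],0.03],[[0,-3,0],0.03],[[0,-3,0],0.03],[[0.5,-3,0],0.03],[[1,-3,0],0.03],[[1.5,-3,0],0.03],[[1.6,-2,0],0],[[1.5,-2.1,0],0],[[0,0,-3],0],[[0,0,0],0],[[0,0,0],0],[[0,0,0],0]]'
```

```text
time_s: 10.22
ee_pos: [0.6152, -0.0023, 0.1345]
eef_rot: [-3.141, -0.0, -0.119]
force: [0.1, 1.0, -0.6]
grip_width: 0.0118
grip_force: 25.0
```

```bash
python3 -m pendant '[[[0,-0.1,-2.5],0],[[0,0,-2.5],0],[[0,0,-2],0],[[0,0,-1],0],[[0,0,-0.3],0],[[0,0,-0.3],0],[[0,0,0],0],[[0,0,0],0],[[0,0,0],0]]'; python3 -m pendant '[[[0,0,0],0],[[0,0,0],0],[[0,0,1],0],[[0,0,3],0],[[0,0,4],0],[[-3,2,0],0],[[-3,2.5,0],0],[[-3,2.5,0],0],[[-3,2.5,0],0],[[0,0,0],0],[[0,0,0],0]]' 0.35
python3 - <<'E'
from h import *
c=cam('top')
for t in boxes(c): print(*t)
save(c,'pics/t3.png',(110,155,350,250),3.3)
E
```

```text
time_s: 10.97
ee_pos: [0.6158, -0.0039, 0.0487]
eef_rot: [-3.141, -0.002, -0.12]
force: [-0.4, 0.2, -0.5]
grip_width: 0.0116
grip_force: 25.0
time_s: 11.88
ee_pos: [0.4948, 0.092, 0.1289]
eef_rot: [-3.141, -0.002, -0.117]
force: [0.9, 0.0, 1.2]
grip_width: 0.0329
grip_force: 0.0
[555.5 375.2] [42.6 64.3] 0.329 [140. 189.]
```

View pics/t3.png

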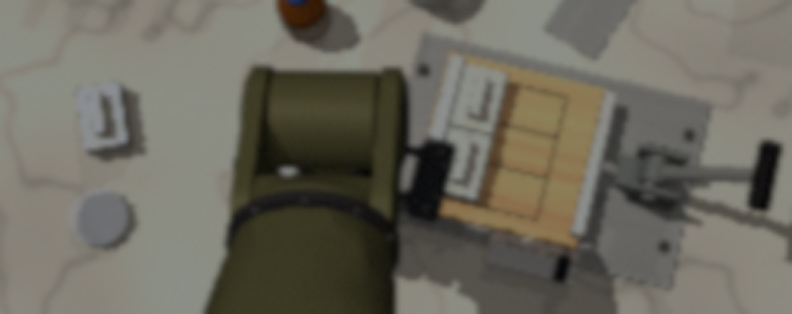

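```bash
python3 -m pendant '[[[0,3,0],0.06],[[0.5,3,0],0.06],[[0.5,3,0],0.06],[[0.5,3,0],0.06],[[0.5,3,0],0.06],[[0.5,3,0],0.06],[[0.5,3,0],0.07],[[1,3,0],0],[[1,2.2,0],0],[[1,2,0],0],[[0,0,0],0],[[0,0,0],0],[[0,0,0],0]]' 0.4
```

```text
time_s: 13.02
ee_pos: [0.5558, 0.372, 0.1272]
eef_rot: [3.141, 0.001, 0.309]
force: [-0.0, -0.5, 0.1]
grip_width: 0.0374
grip_force: 0.0
```

```bash
python3 -m pendant '[[[0,0.2,-2.5],0],[[0,0,-2.5],0],[[0,0,-2],0],[[0,0,-1],0],[[0,0,-0.7],0],[[0,0,-0.6],0],[[0,0,0],0],[[0,0,0],0]]';python3 -m pendant '[[[0,0,0],0],[[0,0,0],0],[[0,0,0],0],[[0,0,0],0],[[0,0,0],0],[[0,0,0],0]]' 0 25
```

```text
time_s: 13.68
ee_pos: [0.5556, 0.3751, 0.0354]
eef_rot: [-3.141, -0.001, 0.31]
force: [-0.6, -1.0, -0.7]
grip_width: 0.0372
grip_force: 0.0
time_s: 14.18
ee_pos: [0.5554, 0.3751, 0.0349]
eef_rot: [-3.142, -0.0, 0.31]
force: [-0.3, -0.4, 2.7]
grip_width: 0.0115
grip_force: 25.0
```

```bash
python3 -m pendant '[[[0,0,2],0],[[0,0,4],0],[[0,0,4],0],[[0,-2,2],0],[[0,-2.5,0],0.1],[[0,-2.5,0],0.1],[[0,-2.5,0],0.1],[[0,-2.5,0],0.1],[[0,-2.5,0],0.1],[[0,-2.5,0],0.1],[[0,-2.5,0],0.1],[[0,-2.5,0],0.1],[[0,-3,0],0.1],[[0,-3,0],0.1],[[0,-3,0],0.1],[[0.5,-3,0],0.04],[[0.5,-3,0],0],[[0.5,-3,0],0],[[0,0,0],0],[[0,0,0],0]]'
```

```text
time_s: 15.85
ee_pos: [0.5702, -0.026, 0.1543]
eef_rot: [-3.141, -0.0, 1.448]
force: [-0.3, 1.3, -1.7]
grip_width: 0.0116
grip_force: 25.0
```

```bash
python3 -m pendant '[[[0.45,-1.6,0],0.003],[[0,-1.5,0],0],[[0,0,-2.5],0],[[0,0,-2.5],0],[[0,0,-2.5],0],[[0,0,-1.5],0],[[0,0,-1],0],[[0,0,0],0],[[0,0,0],0]]'
```

```text
time_s: 16.6
ee_pos: [0.5749, -0.0553, 0.055]
eef_rot: [3.142, -0.0, 1.454]
force: [-0.1, 0.9, -1.4]
grip_width: 0.012
grip_force: 25.0
```

```bash
python3 -m pendant '[[[0,-0.2,0],0],[[0,0,-0.3],0],[[0,0,-0.3],0],[[0,0,0],0],[[0,0,0],0],[[0,0,0],0]]'; python3 -m pendant '[[[0,0,0],0],[[0,0,0],0],[[0,0,1],0],[[0,0,3],0],[[0,0,4],0],[[0,0,4],0],[[-1,-3,3],-0.1],[[-1,-3,2],-0.1],[[-1,-3,0],-0.1],[[-1,-3,0],-0.1],[[-1,-3,0],-0.1],[[-1,-3,0],-0.1],[[0,-4,0],-0.1],[[0,-4,0],-0.1],[[0,-2,0],-0.1],[[0,0,0],-0.1],[[0,0,0],-0.1],[[0,0,0],-0.1],[[0,0,0],0],[[0,0,0],0]]' 0.35
python3 - <<'E'
from h import *
c=cam('top')
np.save('pics/t4.npy',c,allow_pickle=True)
save(c,'pics/t4.png',(215,155,355,250),5.7)
E
```

```text
time_s: 17.1
ee_pos: [0.5749, -0.058, 0.0488]
eef_rot: [3.141, 0.0, 1.453]
force: [0.6, -1.2, 0.4]
grip_width: 0.0118
grip_force: 25.0
time_s: 18.77
ee_pos: [0.5151, -0.3365, 0.2178]
eef_rot: [3.141, -0.0, 0.257]
force: [0.2, 0.0, -0.0]
grip_width: 0.0327
grip_force: 0.0
```

View pics/t4.png

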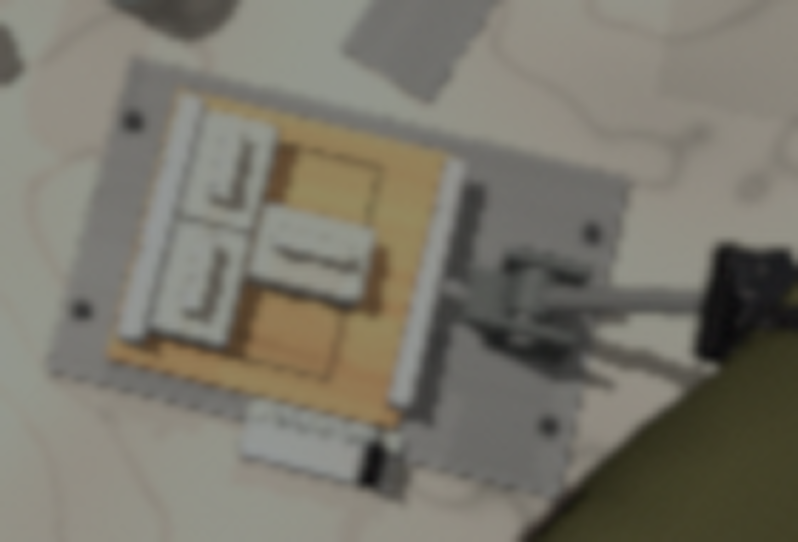

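Layout looks right: two boxes along the fence, one square in the middle outline. Next I'll take hold of the handle beside the lever arm.

```bash
python3 -m pendant '[[[0.2,1.2,0],-0.1],[[0.2,1.2,0],-0.1],[[0.2,1.2,0],-0.1],[[0.2,1.2,0],-0.077],[[0.3,1.4,0],0],[[0,0,0],0],[[0,0,0],0],[[0,0,-2],0],[[0,0,-2],0],[[0,0,-2],0],[[0,0,-1.2],0],[[0,0,-1],0],[[0,0,0],0],[[0,0,0],0]]' 0.6
python3 -m pendant '[[[0,0,0],0],[[0,0,0],0],[[0,0,0],0],[[0,0,0],0],[[0,0,0],0],[[0,0,0],0],[[0,0,0],0]]' 0 5
```

```text
time_s: 19.98
ee_pos: [0.5263, -0.2749, 0.1356]
eef_rot: [3.142, -0.0, -0.123]
force: [-0.0, 0.4, 0.2]
grip_width: 0.0565
grip_force: 0.0
time_s: 20.57
ee_pos: [0.5262, -0.2745, 0.1354]
eef_rot: [-3.141, -0.0, -0.123]
force: [0.2, 1.5, 1.0]
grip_width: 0.0215
grip_force: 5.0
```

```bash
python3 -m pendant '[[[-0.05,-0.43,-0.48],0],[[-0.05,-0.43,-0.48],0],[[-0.05,-0.38,-0.52],0],[[-0.05,-0.38,-0.52],0],[[-0.04,-0.33,-0.56],0],[[-0.04,-0.33,-0.56],0],[[-0.03,-0.27,-0.59],0],[[-0.03,-0.27,-0.59],0],[[0,0,0],0],[[0,0,0],0],[[0,0,0],0]]' 0 15
```

```text
time_s: 21.48
ee_pos: [0.5226, -0.3027, 0.0921]
eef_rot: [3.142, 0.001, -0.123]
force: [-3.3, 2.2, -0.7]
grip_width: 0.0215
grip_force: 15.0
```

```bash
python3 - <<'E'
from h import *
c=cam('side');save(c,'pics/s3.png',(190,160,330,265),5.5)
E
```

```text
(no output)
```

View pics/s3.png

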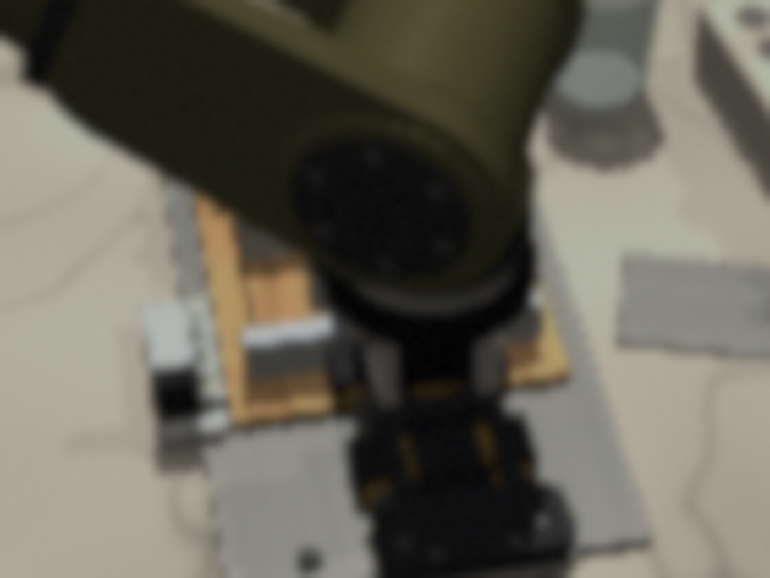

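```bash
python3 -m pendant '[[[-0.025,-0.22,-0.61],0],[[-0.025,-0.21,-0.62],0],[[0,0,0],0],[[0,0,0],0]]';python3 -m pendant '[[[-0.02,-0.16,-0.63],0],[[0,0,0],0],[[0,0,0],0]]'; python3 -m pendant '[[[-0.015,-0.14,-0.63],0],[[0,0,0],0],[[0,0,0],0]]'
```

```text
time_s: 21.87
ee_pos: [0.5223, -0.3069, 0.0801]
eef_rot: [-3.141, 0.0, -0.123]
force: [-1.5, 5.0, 0.6]
grip_width: 0.0217
grip_force: 15.0
time_s: 22.12
ee_pos: [0.5223, -0.3085, 0.074]
eef_rot: [-3.141, -0.0, -0.123]
force: [-1.2, 5.6, 1.5]
grip_width: 0.022
grip_force: 15.0
time_s: 22.37
ee_pos: [0.5221, -0.3098, 0.0677]
eef_rot: [-3.141, -0.0, -0.123]
force: [0.0, 5.8, 0.3]
grip_width: 0.0216
grip_force: 15.0
```

```bash
python3 -m pendant '[[[0,0.1,-0.32],0],[[0,0,0],0],[[0,0,0],0]]';python3 -m pendant '[[[0,0,-0.2],0],[[0,0,0],0],[[0,0,0],0]]'; python3 -m pendant '[[[0,0,-0.2],0],[[0,0,0],0],[[0,0,0],0]]'
```

```text
time_s: 22.62
ee_pos: [0.5221, -0.3102, 0.0649]
eef_rot: [3.139, -0.002, -0.124]
force: [-1.4, -5.7, 2.6]
grip_width: 0.0215
grip_force: 15.0
time_s: 22.87
ee_pos: [0.5223, -0.3104, 0.0638]
eef_rot: [3.139, -0.002, -0.124]
force: [-3.4, -4.0, 11.4]
grip_width: 0.0218
grip_force: 15.0
time_s: 23.12
ee_pos: [0.5227, -0.3105, 0.0625]
eef_rot: [3.139, -0.003, -0.124]
force: [-3.9, -3.0, 15.4]
grip_width: 0.0214
grip_force: 15.0
```

```bash
python3 - <<'E'
from h import *
for n in ['top','side']: np.save(f'pics/{n}p.npy',cam(n),allow_pickle=True)
print(ctrl.get_obs()['force'])
E
python3 -m pendant '[[[0,0.05,0.5],0],[[0.02,0.15,0.63],0],[[0.02,0.15,0.63],0],[[0.025,0.21,0.61],0],[[0.025,0.21,0.61],0],[[0.03,0.27,0.59],0],[[0.03,0.27,0.59],0],[[0.03,0.33,0.56],0],[[0.03,0.33,0.56],0],[[0.04,0.38,0.52],0],[[0.04,0.38,0.52],0],[[0.04,0.43,0.48],0],[[0.04,0.43,0.48],0],[[0,0,0],0],[[0,0,0],0],[[0,0,0],0]]'
```

```text
[-4.24874989 -2.8893627  14.83757409]
time_s: 24.55
ee_pos: [0.5269, -0.2776, 0.137]
eef_rot: [3.133, -0.008, -0.125]
force: [-2.8, -21.7, 19.8]
grip_width: 0.0216
grip_force: 15.0
```

```bash
python3 -m pendant '[[[0,0,0],0],[[0,0,0],0],[[0,0,0],0],[[0,0,0],0],[[0,0,1],0],[[0,0,3],0],[[0,0,4],0],[[-2,0,1],0],[[-4,0,0],0],[[-4,0,0],0],[[-4,1,0],0],[[0,0,0],0],[[0,0,0],0]]' 0.6
python3 - <<'E'
from h import *
c=cam('top');np.save('pics/t5.npy',c,allow_pickle=True)
p=np.load('pics/topp.npy',allow_pickle=True).item()
A=cv2.resize(c['color'][165:235,230:315],None,fx=6.5,fy=6.5,interpolation=cv2.INTER_CUBIC)
cv2.imwrite('pics/t5.png',A[:,:,::-1])
E
```

```text
time_s: 25.63
ee_pos: [0.3848, -0.263, 0.2242]
eef_rot: [3.141, -0.002, -0.125]
force: [0.1, -0.3, -0.2]
grip_width: 0.0563
grip_force: 0.0
```

View pics/t5.png

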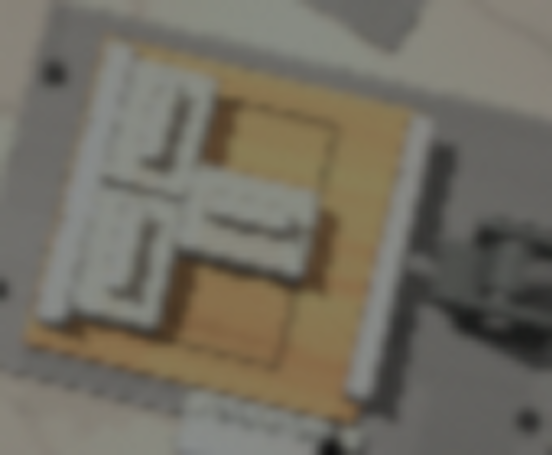

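```bash
python3 - <<'E'
from h import *
O=np.array([.584,.0245]);s,k=np.sin(-.12),np.cos(-.12);R=np.array([[k,-s],[s,k]])
def prof(c,x):
    y=np.arange(-180,20,.25)/1e3
    P=[np.r_[O+R@[x,t],.044] for t in y]; q=proj(c,P).astype(np.float32)
    b=cv2.remap(c['color'][:,:,2].copy(),q[:,0].reshape(1,-1),q[:,1].reshape(1,-1),cv2.INTER_LINEAR)[0].astype(float)
    th=90; i=np.where((b[:-1]>th)!=(b[1:]>th))[0]
    return (y[i]*1e3).round(1), b.max()
for f in ['t5','topp','top0']:
    c=np.load(f'pics/{f}.npy',allow_pickle=True).item()
    for x in (-.05,-.03,-.015,-.01,.01,.015,.03,.05): print(f,x,*prof(c,x))
c=np.load('pics/t5.npy',allow_pickle=True).item()
m=(c['color'].max(2)<25)
im=c['color'][225:240,275:295].max(2);ys,xs=np.where(im<35);print('ptr px',xs.mean()+275,ys.mean()+225,len(xs),onz(c,(xs.mean()+275,ys.mean()+225),.042))
E
```

```text
t5 -0.05 [-177.2 -159.  -143.2  -44.8  -34.   -25.5] 136.0
t5 -0.03 [-176.  -158.5 -143.5  -45.   -32.2  -28. ] 135.0
t5 -0.015 [-158.8 -143.2 -110.2] 137.0
t5 -0.01 [-159.2 -142.8 -110.2] 138.0
t5 0.01 [-158.8 -143.8 -110.8] 137.0
t5 0.015 [-158.8 -143.2 -111.   -31.2  -21.5] 137.0
t5 0.03 [-175.8 -159.  -143.2  -45.   -32.5  -28.2] 136.0
t5 0.05 [-177.2 -159.  -143.5  -45.5  -33.2  -28.8] 134.0
topp -0.05 [-155.8 -122.8 -106.8  -45.5  -32.   -27. ] 146.0
topp -0.03 [-156.5 -123.2 -108.5  -45.5] 146.0
topp -0.015 [-123.5] 147.0
topp -0.01 [-123.5] 148.0
topp 0.01 [-176.8 -156.  -151.2 -143.2 -123.2] 148.0
topp 0.015 [-157.2 -148.  -140.8 -123.8] 148.0
topp 0.03 [-155.8 -150.  -139.2 -123.8  -64.5  -45.8  -30.8  -30. ] 147.0
topp 0.05 [-156.2 -123.  -105.5  -46.2] 145.0
top0 -0.05 [-158.5 -144.5    0.2] 128.0
top0 -0.03 [-158.  -144.5    0. ] 128.0
top0 -0.015 [-158.  -144.2   -0.8] 129.0
top0 -0.01 [-158.5 -144.    -0.2] 130.0
top0 0.01 [-158.  -144.8   -0.2] 129.0
top0 0.015 [-158.  -144.2   -0.2] 130.0
top0 0.03 [-178.2 -158.2 -144.2    0. ] 128.0
top0 0.05 [-158.2 -145.    -0.5] 126.0
ptr px 280.0769230769231 236.53846153846155 13 [ 0.45382343 -0.10706723  0.042     ]
```

```bash
python3 -m pendant '[[[1.5,3.2,0],0],[[1.5,3.2,0],0],[[1.5,3.2,0],0],[[1.5,3.2,0],0],[[1.1,2.85,0],0],[[0,0,-4],0.005],[[0,0,-4],0],[[0,0,-4],0],[[0,0,-3],0],[[0,0,-2],0],[[0,0,0],0],[[0,0,0],0]]' 0.35 10; python3 -m pendant '[[[0,0,-1],0],[[0,0,-1],0],[[0,0,-1],0],[[0,0,0],0],[[0,0,0],0]]'
```

```text
time_s: 26.68
ee_pos: [0.4574, -0.1065, 0.0528]
eef_rot: [-3.141, 0.001, -0.118]
force: [0.7, 0.2, 0.6]
grip_width: 0.0327
grip_force: 0.0
time_s: 27.1
ee_pos: [0.4565, -0.1067, 0.0226]
eef_rot: [-3.141, 0.001, -0.119]
force: [-0.0, 0.6, 0.2]
grip_width: 0.033
grip_force: 0.0
```

```bash
python3 -m pendant '[[[0,0,0],0],[[0,0,0],0],[[0,0,0],0],[[0,0,0],0],[[0,0,0],0],[[0,0,0],0]]' 0 4
```

```text
time_s: 27.6
ee_pos: [0.4568, -0.1068, 0.0233]
eef_rot: [3.141, -0.001, -0.119]
force: [-0.3, 0.5, 3.9]
grip_width: 0.0139
grip_force: 4.0
```

```bash
python3 -m pendant '[[[0.08,0.7,0],0],[[0.08,0.7,0],0],[[0.09,0.7,0],0],[[0.08,0.7,0],0],[[0.09,0.7,0],0],[[0,0,0],0],[[0,0,0],0],[[0,0,0],0]]'
```

```text
time_s: 28.27
ee_pos: [0.4613, -0.071, 0.0233]
eef_rot: [-3.141, -0.001, -0.118]
force: [0.9, 1.7, 6.3]
grip_width: 0.0143
grip_force: 4.0
```

```bash
python3 -m pendant '[[[0,0,0],0],[[0,0,0],0],[[0,0,0],0],[[0,0,1],0],[[0,0,3],0],[[0,0,4],0],[[0,0,4],0],[[-2,-4,3],0],[[-2,-4,0],0],[[-2,-4,0],0],[[-2,-4,0],0],[[0,-4,0],0],[[0,-4,0],0],[[0,0,0],0],[[0,0,0],0]]' 0.35
python3 - <<'E'
from h import *
c=cam('top');np.save('pics/t6.npy',c,allow_pickle=True)
O=np.array([.584,.0245]);s,k=np.sin(-.12),np.cos(-.12);R=np.array([[k,-s],[s,k]])
for f in ['t6','t5','top0']:
  c=np.load(f'pics/{f}.npy',allow_pickle=True).item()
  for x in (-.114,-.110,-.106):
    y=np.arange(-170,-80,.25)/1e3
    q=proj(c,[np.r_[O+R@[x,t],.042] for t in y]).astype(np.float32)
    b=cv2.remap(c['color'].max(2),q[:,0].reshape(1,-1),q[:,1].reshape(1,-1),cv2.INTER_LINEAR)[0].astype(float)
    w=np.clip(60-b,0,None);print(f,x,(w@y/w.sum()*1e3).round(1),b.min(),(y[b<60][[0,-1]]*1e3))
A=cv2.resize(np.load('pics/t6.npy',allow_pickle=True).item()['color'][160:250,225:345],None,fx=6.5,fy=6.5,interpolation=cv2.INTER_CUBIC)
cv2.imwrite('pics/t6.png',A[:,:,::-1])
E
```

```text
time_s: 29.52
ee_pos: [0.3888, -0.2956, 0.1663]
eef_rot: [-3.141, 0.0, -0.121]
force: [1.1, 0.5, -1.4]
grip_width: 0.033
grip_force: 0.0
t6 -0.114 -110.7 22.0 [-117.   -105.25]
t6 -0.11 -110.5 24.0 [-117. -105.]
t6 -0.106 -110.0 23.0 [-115.75 -104.5 ]
t5 -0.114 -146.5 20.0 [-153.25 -140.75]
t5 -0.11 -146.6 21.0 [-153.25 -140.75]
t5 -0.106 -146.3 22.0 [-153.  -140.5]
top0 -0.114 -146.7 19.0 [-154.5 -140.5]
top0 -0.11 -146.6 17.0 [-154.25 -140.25]
top0 -0.106 -146.4 21.0 [-153.75 -140.25]
```

View pics/t6.png

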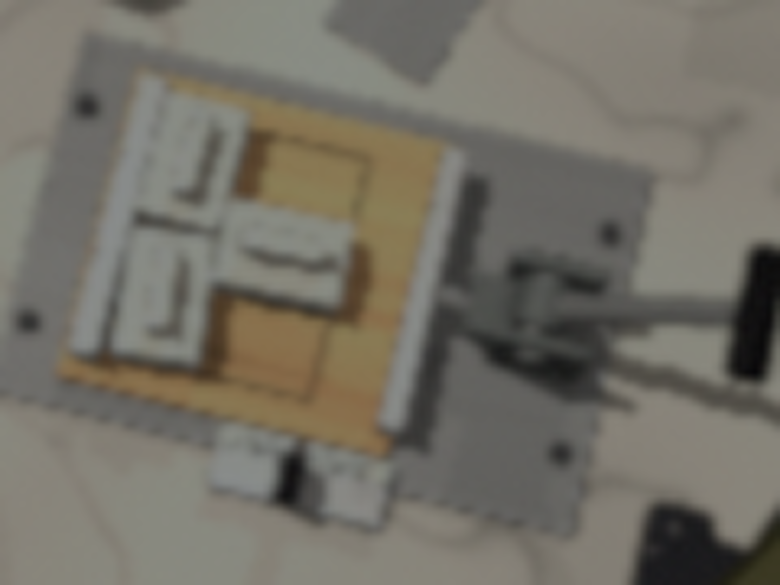

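The layer is tight and in its pattern. The lever and plate are back at rest, and the pointer sits about 36 mm along, which matches the measured plate travel (35.6–36.5 mm).

```bash
python3 -c "
from station import ctrl
print(ctrl.hand_in())"
```

```text
the job is handed in; nothing more can be done
None
```

The job is handed in: the three white boxes that were there lie in the pattern (two along the fence, one in the middle second-row outline), the lever was pressed until firm at about 15 N and let back up, and the pointer is at about 36 mm, matching the measured plate travel; the hand-in gave no verdict.

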